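# Shift the microscope's light-path lever into the third slot

## Robot

A 6-joint arm with a two-finger parallel gripper is mounted at the origin on the work surface. World frame = base frame: x ahead of the robot, y to its left, z up, the work surface at z = 0. Lengths are in m, angles in degrees, forces in N, time in s.
With the tool pointing down it reaches from about 0.4 to 0.825 m from the base axis. Payload 7 kg.
Tool frame: the origin (TCP) lies midway between the tips of the shut fingers; the grasp point (between the pads) lies 19 mm behind it; z points along the fingers, y is the direction in which the jaws open and shut (so a half turn about z gives the same grasp; the last joint's range is limited). The gripper opens to 88 mm and grips with 3 to 60 N. Pads are 19 mm wide; open, the fingers measure 130 mm over their backs; the gripper's body (78 mm by 193 mm) begins 47 mm behind the grasp point.
Start: joints at [-60.671, 20.546, 0.682, 0, -70.136, -16.507], TCP at [0.15, -0.658, 0.227] pointing down, gripper open.
Joint ranges: [-176.03, 176.03], [-82.01, 121.73], [-58.28, 71.71], [-173.87, 95.51], [-174.79, -0.11], [-173.66, 173.66]. Speed limits (degrees/s): [136.94, 136.94, 172.46, 180, 180, 180].

## Interface

Orientations are given as [roll, pitch, yaw] about the fixed x, y, z axes, in that order (R = Rz(yaw) Ry(pitch) Rx(roll)).
In Python, from plant import get_state, capture, get_calibration, close_job, boxes_of, cut_out gives the robot as it stands.
- The arm moves only by the tool apply_moves, never from a script. Its argument "commands" is a list of rows, each an object with "grip": the closure, from 0 (fully open) to 1 (shut); "slide": the shift along the tool's x, y, z in m, a list of three; "roll": the turn about the tool's z in degrees. In form: [{"grip": grip, "slide": [x, y, z], "roll": roll}, ...]. A call has 1 to 5 rows; each row is the pose to reach, as a shift and turn from the pose commanded when the call began, along the tool's axes at that moment; what a row does not reach only later rows make up. A row lasts 1/8 s, in which the tool goes at most 62.5 mm and 10.7 degrees, less where a joint would pass 70% of its speed; a pose out of reach is approached as far as the arm can. A call with a gripper value outside its range is refused whole. The fingers move at their own pace and stop on an object; "grip_force" is the grip in N (left out, the last holds). Time passes only in rows, so rows that repeat a pose let the fingers close. It gives the time, the measured TCP pose, the force and the opening at its end, in the units of the state.
- get_state(): the state, without advancing time (a new reading comes with each control period).
- capture(name): name is "scene" or "top"; returns (picture, depth): 420x560x3 uint8, red, green, blue; 420x560 float32, m along the optical axis (not along the pixel's ray), 0 where there is no reading.
- get_calibration(name): a dict with "mtx" (3x3 intrinsics, pixels), "distortion" ([k1, k2, p1, p2, k3] as OpenCV has them; the pictures are not rectified), "R" (3x3) and "t" (3): a world point X has camera coordinates R X + t. Camera axes: x right, y down, z forward; pixel columns grow to the right and rows downward; lengths in m; the calibration is good to about 2 mm. A picture is of the moment at which its call begins. get_calibration takes no time and is no camera call.
- close_job(): hands the job in, once; it reports no verdict.
Trained networks look in the newest picture that a camera, given by its name, has taken for a name from the list of things; names that differ only in an ending like _2 or _b are one class to them, and where a whole thing is asked for, a point or a joint stands for the part that bears it (a point fixed in the world has none). Each returns a list of dicts, best first, with "score" (0 to 1); they miss things now and then, are a little off and sometimes report something else, mostly with a low value. They report only what shows in the picture. A call takes as long as a camera call.
- boxes_of(name, camera): "position" ([x, y, z] in m, in the coordinates of the camera as it stood for that picture, good to about 4 mm: the middle of the surface that is visible of it).
- cut_out(name, camera): "mask" (420x560 bool, what is visible of it).
The state is a dict: "time_s": time; "joints": joint angles; "qd": joint speeds; "joint_torque": joint torques, N m; "tcp_pos": TCP position; "eef_rot": TCP orientation; "contact_force": force on the tool from outside, world axes, zero at the start; "moment": the same for the moment, N m; "gripper_width": finger opening in m.
Only numpy, scipy, OpenCV 4.12 (cv2) and the standard library are available. Lean on these libraries where they do the work, as an engineer would, in place of code of your own. Each camera call takes 0.05 s, during which the arm holds its last target.

## Task

Switch the microscope's light over to the camera: push the lever of the selector box through its H-shaped gate with your fingertips, out of the left leg, across to the right, then forward (away from the robot) until it is fully home in the third slot, the far right one marked with three dots. Only push it: its sprung knob must not be pulled up, and the lever must not go into the fourth slot (near right). Leave the dishes, vial and other things on and around the box where they stand, and finish with the hand clear of the lever.

Things in the scene. Friction and masses are not known exactly. Their poses are not given: they have to be found in the camera images.
- selector: Light-path selector: fixed off-white box, 220 mm along its x, 240 mm along its y, 85 mm high; at the middle of its top a grey gate plate, a lever standing up through it. Origin: centre of the underside, on the table. Its x points forward (away from the robot), y left, z up; turned by up to 0.4 rad. The lever pivots about the point 20 mm above this origin.
- gate_centre (a point): Centre of the 100 x 100 mm gate plate's top, 89 mm above the table. H-shaped opening, 14 mm wide: two legs along the box's x, 20 mm left and right of here, joined by a cross channel through here along the box's y. Leg ends are slots, marked with dots: first far left (1), second near left (2), third far right (3), fourth near right (4). The tongues have rounded noses.
- knob (a point): Centre of the lever's knob, a black upright cylinder 28 mm across, 40 mm long, on a 10 mm stem; 145 mm from the pivot, 165 mm above the table when upright. In the gate it travels about 50 mm forward or back and 43 mm left or right of the gate centre. It stays where left; about 1 to 3 N at the knob moves it. It starts anywhere along the left leg.
- shift_fore (a joint): Lean of the lever along the box's x: 0 = upright (in the cross channel), positive = forward, away from the robot. Fully home in a forward slot about 0.35, in a backward slot about -0.35 rad.
- shift_side (a joint): Lean of the lever sideways: positive = to the right (box's -y), about +0.30 rad in the right leg, -0.30 in the left leg.
- knob_lift (a joint): How far the knob has been pulled up along the lever (m). It is a sprung release: 0 = down, as it should stay, 0.012 = fully up; the spring resists the first movement with about 8 N.
- dish: closed clear culture dish, 60 mm across, 14 mm high, standing on top of the selector box near its left edge; origin: centre of its underside. Not part of the job.
- vial: small glass vial with white cap, 22 mm across, 32 mm high, upright on top of the selector box on its far right part; origin: centre of its underside. Not part of the job.
- putty: red lump of mounting putty, a disc 24 mm across, 11 mm high, on top of the selector box on its near right part; origin: centre of its underside. Not part of the job.
- forceps: steel forceps, 120 mm long, 9 mm high, lying on the table to the left of the box; origin: middle of the underside. Not part of the job.
- bottle: amber glass bottle, 60 mm across, 130 mm tall, upright on the table to the right of the box; origin: centre of its underside. Not part of the job.
- big_dish: closed clear culture dish, 90 mm across, 18 mm high, on the table to the right of the box; origin: centre of its underside. Not part of the job.
- jar: glass jar, 56 mm across, 70 mm tall, upright on the table to the left of the box; origin: centre of its underside. Not part of the job.

How it is judged (in metres and radians):
On the way:
1. the lever has crossed to the right leg of the gate (value of joint shift_side above 0.2 rad and value of joint shift_fore below 0.2 rad), for 0.1 s.
At the end, for the whole second after the job is handed in: The lever rests fully home in the third slot: leaning forward by more than 0.30 rad (of about 0.35) and to the right by more than 0.2 rad (of about 0.30), its knob down within 2 mm (value of joint shift_fore above 0.3 rad and value of joint shift_side above 0.2 rad and value of joint knob_lift below 0.002 m and velocity of joint shift_fore between -0.05 and 0.05 rad/s); the robot touches nothing.
It fails at once if the knob is pulled up by more than 4 mm (value of joint knob_lift above 0.004 m).
It fails at once if the lever goes into the fourth slot (right leg, leaning back by more than 0.2 rad) (value of joint shift_side above 0.2 rad and value of joint shift_fore below -0.2 rad).
It fails at once if the dish, vial or putty on the box is moved by more than 15 mm or tipped over (distance of any of dish, vial, putty from where it was at the start of the episode above 0.015 m or angle between any of dish, vial, putty's own z axis and vertical above 0.5 rad).
It fails at once if the forceps, bottle, large dish or jar on the table is moved by more than 15 mm or tipped over (distance of any of forceps, bottle, big_dish, jar from where it was at the start of the episode above 0.015 m or angle between any of forceps, bottle, big_dish, jar's own z axis and vertical above 0.5 rad).
It also fails if it takes over 51 s, if anything falls off the work surface, if the arm or the gripper's body presses on something with over 40 N, if the wrist force passes 120 N, or if a joint passes its speed limit or range.

## Working session

There is one attempt and no reset: what is moved stays moved. The work goes in short steps, Python scripts to look and compute and a tool call to move; the robot and the scene stay as the last step left them, time stands still between calls to the robot, and variables do not carry over. Pictures are saved under pics/ and viewed, and the job is handed in when it is done.

Besides the shell and the picture viewer there is one more tool, called after "Emit:" as name(argument=value, ...) on one line, values as JSON. apply_moves: Moves the arm, as the interface text tells. Its arguments: {"type":"object","properties":{"commands":{"type":"array"},"grip_force":{"type":"number"}},"required":["commands"]}

```bash
ls; mkdir -p pics
cat > h.py <<'E'
import numpy as np, cv2
from plant import *
def toworld(name,p):
    c=get_calibration(name); return np.array(c["R"]).T@(np.array(p)-np.array(c["t"]))
def px(name,X):
    c=get_calibration(name); R=np.array(c["R"]);t=np.array(c["t"])
    return cv2.projectPoints(np.array(X,float).reshape(-1,3),cv2.Rodrigues(R)[0],t,np.array(c["mtx"]),np.array(c["distortion"]))[0].reshape(-1,2)
def cloud(name,depth,mask):
    c=get_calibration(name); v,u=np.nonzero(mask&(depth>0))
    n=cv2.undistortPoints(np.stack([u,v],1).astype(float).reshape(-1,1,2),np.array(c["mtx"]),np.array(c["distortion"])).reshape(-1,2)
    z=depth[v,u]; P=np.c_[n*z[:,None],z]
    return (P-np.array(c["t"]))@np.array(c["R"])
E
python3 - <<'E'
from h import *
for n in ("scene","top"):
    p,d=capture(n); cv2.imwrite(f"pics/{n}0.png",p[:,:,::-1]); np.savez(f"{n}0.npz",p=p,d=d)
    c=get_calibration(n); print(n,"cam at",-np.array(c["R"]).T@c["t"])
    for o in ("selector","knob","gate_centre","dish","vial","putty","bottle","big_dish","jar","forceps"):
        try: 
            for b in boxes_of(o,n)[:2]: print(o,round(b["score"],2),toworld(n,b["position"]).round(3))
        except Exception as e: print(o,e)
print(get_state())
E
```

```text
pics
scene cam at [1.07687242 0.50865717 1.120121  ]
selector 0.77 [0.616 0.134 0.087]
knob 0.56 [0.589 0.161 0.176]
dish 0.7 [0.595 0.204 0.101]
vial 0.6 [0.673 0.055 0.121]
putty 0.39 [0.513 0.084 0.098]
bottle 0.58 [ 0.575 -0.426  0.074]
big_dish 0.83 [ 0.414 -0.424  0.022]
jar 0.62 [0.65  0.385 0.077]
top cam at [ 0.32073265 -0.01279198  1.34538854]
selector 0.8 [0.582 0.103 0.085]
knob 0.7 [0.586 0.149 0.174]
knob 0.27 [0.637 0.38  0.069]
gate_centre 0.82 [0.585 0.104 0.087]
gate_centre 0.55 [0.588 0.142 0.169]
dish 0.97 [0.587 0.195 0.103]
dish 0.32 [0.583 0.107 0.087]
vial 0.43 [0.669 0.044 0.12 ]
vial 0.2 [0.583 0.15  0.176]
putty 0.59 [0.507 0.079 0.098]
bottle 0.89 [ 0.556 -0.436  0.088]
bottle 0.44 [0.581 0.149 0.173]
big_dish 0.73 [ 0.406 -0.433  0.019]
big_dish 0.54 [0.582 0.106 0.084]
jar 0.88 [0.634 0.378 0.07 ]
forceps 0.46 [0.426 0.417 0.01 ]
forceps 0.28 [ 0.559 -0.435  0.087]
{'time_s': 1.1, 'joints': array([-6.06693432e+01,  2.05443142e+01,  6.81699801e-01,  2.34592097e-03,
       -7.01357968e+01, -1.65048405e+01]), 'qd': array([ 0.00413598,  0.04838135, -0.05145798,  0.01120865,  0.05865169,
        0.1700657 ]), 'joint_torque': array([ 2.63674619e-04, -5.82398593e+01,  2.93293959e+01,  7.00185299e+00,
        1.25174486e-02, -5.01319766e-05]), 'tcp_pos': array([ 0.14978247, -0.65815386,  0.22658977]), 'eef_rot': array([-1.79997850e+02, -1.66406682e-03, -1.67173387e+02]), 'contact_force': array([-0.58763754,  0.2071576 , -0.25644113]), 'moment': array([ 0.02473228, -0.00489204,  0.00679644]), 'gripper_width': 0.08781203603671982}
```

View pics/scene0.png

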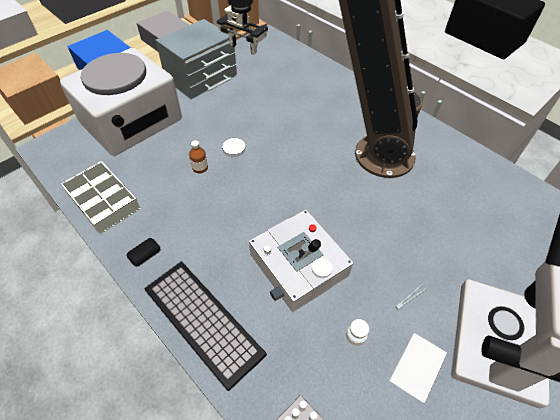

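View pics/top0.png

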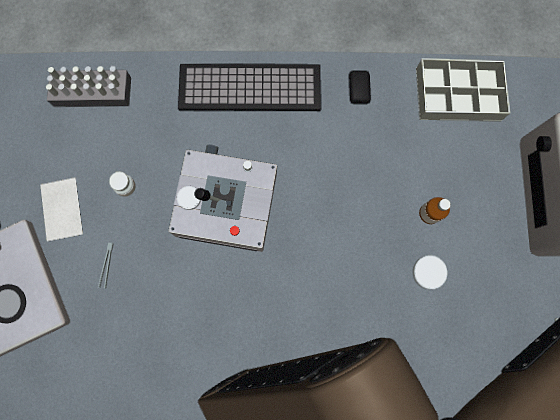

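Run:
```python
from h import *
D=np.load("top0.npz"); p,d=D["p"],D["d"]
P=cloud("top",d,np.ones(d.shape,bool))
m=(abs(P[:,2]-.085)<.012)&(P[:,0]>.4)&(P[:,0]<.8)&(P[:,1]>-.08)&(P[:,1]<.3)
Q=P[m]; print(m.sum(),np.median(Q[:,2]))
print(cv2.minAreaRect((Q[:,:2]*1000).astype(np.float32)))
k=(P[:,2]>.125)&(P[:,0]>.45)&(P[:,0]<.75)&(P[:,1]>.0)&(P[:,1]<.3)
K=P[k]; print(k.sum(),K.mean(0),K[:,2].max(),K.min(0),K.max(0))
```

```text
7180 0.08516910040541711
((593.8172607421875, 108.99632263183594), (242.012939453125, 221.51316833496094), 80.432373046875)
165 [0.58281475 0.150143   0.17004908] 0.18326563726663453 [0.57054863 0.13342882 0.12654304] [0.59684202 0.16889866 0.18326564]
```

Run:
```python
from h import *
D=np.load("top0.npz"); p=D["p"].copy(); d=D["d"]
C=np.array([.5938,.109]); a=np.radians(-9.57); ex=np.array([np.cos(a),np.sin(a)]); ey=np.array([-ex[1],ex[0]])
def W(x,y,z): return np.r_[C+x*ex+y*ey,z]
s=6; u0,v0=160,140
big=cv2.resize(p[v0:v0+115,u0:u0+125,::-1],None,fx=s,fy=s,interpolation=cv2.INTER_CUBIC)
def pl(pts,col):
    q=((px("top",pts)-[u0,v0]+.5)*s).astype(int); cv2.polylines(big,[q.reshape(-1,1,2)],True,col,1)
pl([W(x,y,.085) for x,y in((.11,.12),(.11,-.12),(-.11,-.12),(-.11,.12))],(0,0,255))
pl([W(x,y,.089) for x,y in((.05,.05),(.05,-.05),(-.05,-.05),(-.05,.05))],(0,255,0))
def knob(f,sd): # side + right
    L=.145; v=np.array([np.tan(f),-np.tan(sd),1]);v/=np.linalg.norm(v); return v*L
for f in(-.35,-.1,0.35):
  k=knob(f,-.3); print(f,k.round(3)); 
  t=k*(165/145); pl([W(t[0]+.014*np.cos(b),t[1]+.014*np.sin(b),t[2]+.02) for b in np.arange(0,6.28,.4)],(255,0,0))
cv2.imwrite("pics/zoom0.png",big[:600,:800])
```

```text
-0.35 [-0.048  0.04   0.131]
-0.1 [-0.014  0.043  0.138]
0.35 [0.048 0.04  0.131]
```

View pics/zoom0.png

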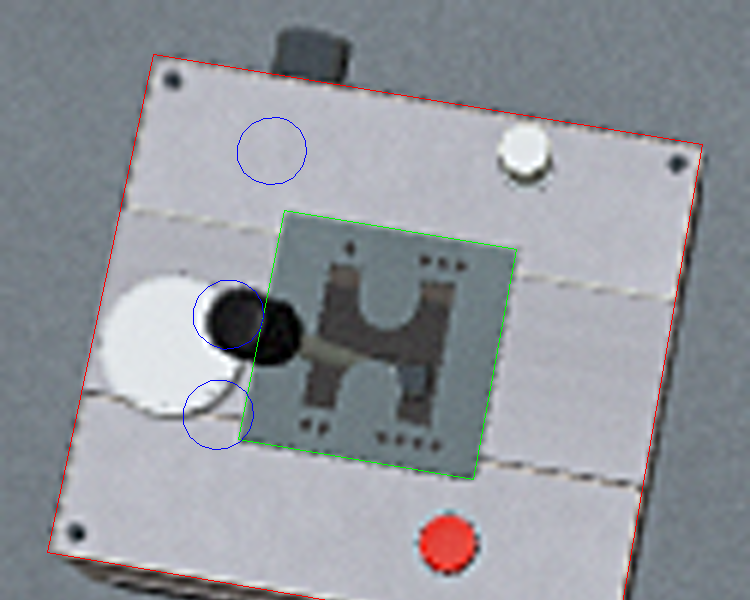

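The overlay fits the box and gate in the top view: box centre at about (0.594, 0.109), yaw −9.6°. The knob's top is at crop (238,320), in the left leg and leaning slightly back. The dish is to its left, the putty is near right and the vial far right.

```bash
cat >> h.py <<'E'
from scipy.spatial.transform import Rotation as Ro
C=np.array([.5938,.109]); a=np.radians(-9.57); ex=np.array([np.cos(a),np.sin(a)]); ey=np.array([-ex[1],ex[0]])
def W(x,y,z): return np.r_[C+x*ex+y*ey,z]
def B(P): P=np.atleast_2d(P); return np.c_[(P[:,:2]-C)@ex,(P[:,:2]-C)@ey,P[:,2]]
def go(X,yaw=None):
    s=get_state(); R=Ro.from_euler("xyz",s["eef_rot"],degrees=True)
    print("t",round(s["time_s"],2),"tcp box",B(s["tcp_pos"]).round(4)[0],"rot",np.round(s["eef_rot"],1),"F",np.round(s["contact_force"],1),"slide",R.inv().apply(np.array(X)-s["tcp_pos"]).round(4), "roll",None if yaw is None else -((yaw-s["eef_rot"][2]+180)%360-180))
E
python3 -c "
from h import *
go([.45,-.33,.25],-99.57)
print(W(-.075,.038,.23))"
```

```text
t 1.1 tcp box [-0.3103 -0.8303  0.2266] rot [-180.    -0.  -167.2] F [-0.6  0.2 -0.3] slide [-0.3656  0.2533 -0.0234] roll -67.60338663448067
[0.52616135 0.1589401  0.23      ]
```

Emit:
apply_moves(commands=[{"grip": 1, "slide": [-0.05, 0.035, -0.023], "roll": -10}, {"grip": 1, "slide": [-0.1, 0.07, -0.023], "roll": -20}, {"grip": 1, "slide": [-0.15, 0.105, -0.023], "roll": -30}, {"grip": 1, "slide": [-0.2, 0.14, -0.023], "roll": -40}, {"grip": 1, "slide": [-0.25, 0.175, -0.023], "roll": -50}], grip_force=20)

```text
time_s: 1.72
tcp_pos: [0.3558, -0.4305, 0.2499]
eef_rot: [-180.0, -0.0, -116.9]
contact_force: [0.5, 0.4, 0.7]
gripper_width: 0.0431
```

```bash
python3 -c "
from h import *
go([.45,-.25,.25],-99.57)
go(W(-.075,.038,.24),-99.57)"
```

```text
t 1.73 tcp box [-0.145  -0.5716  0.2499] rot [-180.    -0.  -116.9] F [0.5 0.4 0.7] slide [-2.036e-01 -2.500e-03 -1.000e-04] roll -17.281564804057382
t 1.73 tcp box [-0.145  -0.5716  0.2499] rot [-180.    -0.  -116.9] F [0.5 0.4 0.7] slide [-0.6028  0.1143  0.0097] roll -17.281564804057382
```

Emit:
apply_moves(commands=[{"grip": 1, "slide": [-0.06, 0.0, 0.0], "roll": -8}, {"grip": 1, "slide": [-0.12, 0.0, 0.0], "roll": -17.3}, {"grip": 1, "slide": [-0.18, 0.02, 0.0], "roll": -17.3}, {"grip": 1, "slide": [-0.24, 0.03, 0.0], "roll": -17.3}, {"grip": 1, "slide": [-0.3, 0.04, 0.0], "roll": -17.3}])

```text
time_s: 2.35
tcp_pos: [0.4565, -0.145, 0.2501]
eef_rot: [-179.9, 0.0, -99.9]
contact_force: [1.4, 0.2, 0.0]
gripper_width: 0.0006
```

```bash
python3 -c "
from h import *
go(W(-.075,.038,.24),-99.57)"
```

```text
t 2.35 tcp box [-0.0932 -0.2733  0.2501] rot [-179.9    0.   -99.9] F [1.4 0.2 0. ] slide [-0.3113 -0.0166  0.0102] roll -0.2985197777402959
```

Emit:
apply_moves(commands=[{"grip": 1, "slide": [-0.06, -0.015, 0.0], "roll": 0}, {"grip": 1, "slide": [-0.12, -0.016, 0.0], "roll": 0}, {"grip": 1, "slide": [-0.18, -0.016, 0.0], "roll": 0}, {"grip": 1, "slide": [-0.24, -0.016, 0.0], "roll": 0}, {"grip": 1, "slide": [-0.3, -0.016, 0.0], "roll": 0}])

```text
time_s: 2.98
tcp_pos: [0.5234, 0.148, 0.25]
eef_rot: [-180.0, 0.0, -99.9]
contact_force: [0.7, 0.2, 0.3]
gripper_width: 0.0006
```

Run:
```python
from h import *
p,d=capture("scene"); cv2.imwrite("pics/s1.png",p[:,:,::-1])
cv2.imwrite("pics/s1z.png",cv2.resize(p[160:330,220:390,::-1],None,fx=3.5,fy=3.5))
for b in boxes_of("knob","scene")[:2]: print(b["score"],B(toworld("scene",b["position"])).round(3))
go(W(-.075,.038,.14),-99.57)
```

```text
t 3.08 tcp box [-0.0756  0.0294  0.2492] rot [-180.     0.   -99.6] F [ 0.3 -0.7 -0.5] slide [-0.0086 -0.0005  0.1092] roll -0.07648676269951693
```

View pics/s1z.png

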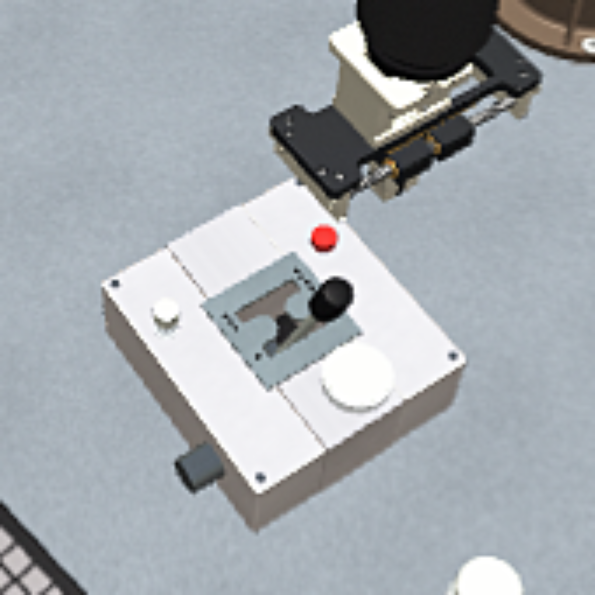

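Clear view: the knob is at crop (330,298) in the left leg, with the closed gripper above and behind it. Next I descend behind the knob.

Emit:
apply_moves(commands=[{"grip": 1, "slide": [-0.009, 0, 0.05], "roll": 0}, {"grip": 1, "slide": [-0.009, 0, 0.09], "roll": 0}, {"grip": 1, "slide": [-0.009, 0, 0.114], "roll": 0}, {"grip": 1, "slide": [-0.009, 0, 0.114], "roll": 0}])

```text
time_s: 3.58
tcp_pos: [0.5238, 0.1538, 0.134]
eef_rot: [179.8, -0.1, -99.9]
contact_force: [0.2, 0.7, -0.7]
gripper_width: 0.0003
```

```bash
cat > look.py <<'E'
import sys
from h import *
n=sys.argv[1]
for c in ("scene","top"):
    p,d=capture(c)
    if c=="scene": cv2.imwrite(f"pics/{n}.png",cv2.resize(p[160:300,220:390,::-1],None,fx=4,fy=4,interpolation=cv2.INTER_CUBIC))
    else: cv2.imwrite(f"pics/{n}t.png",cv2.resize(p[140:255,160:290,::-1],None,fx=5,fy=5,interpolation=cv2.INTER_CUBIC))
    for b in boxes_of("knob",c)[:2]: print(c,round(b["score"],2),B(toworld(c,b["position"])).round(3)[0])
    P=cloud(c,d,p.max(2)<45); b=B(P); m=(abs(b[:,0])<.075)&(abs(b[:,1])<.075)&(b[:,2]>.135)&(b[:,2]<.19)
    if m.sum(): print(c,"dark pts",m.sum(),np.median(b[m],0).round(3),b[m].min(0).round(3),b[m].max(0).round(3))
go(W(-.035,.038,.136),-99.57)
E
python3 look.py a1
```

```text
scene 0.57 [-0.012  0.053  0.165]
scene dark pts 46 [-0.009  0.05   0.161] [-0.026  0.029  0.144] [-0.001  0.059  0.179]
t 3.77 tcp box [-0.0747  0.0341  0.1371] rot [-1.799e+02  1.000e-01 -9.990e+01] F [0.1 0.4 0.3] slide [-0.0041 -0.0397  0.0012] roll -0.3053492048172757
```

View pics/a1.png

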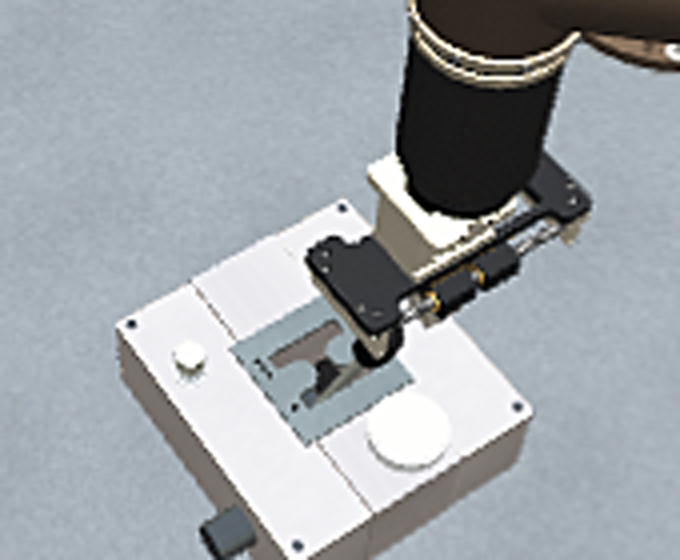

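View pics/a1t.png

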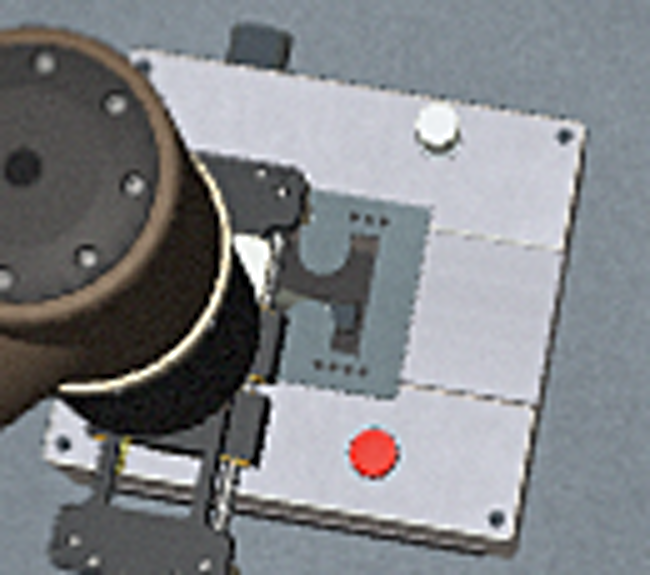

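Emit:
apply_moves(commands=[{"grip": 1, "slide": [-0.004, -0.008, 0], "roll": 0}, {"grip": 1, "slide": [-0.004, -0.014, 0], "roll": 0}, {"grip": 1, "slide": [-0.004, -0.02, 0], "roll": 0}, {"grip": 1, "slide": [-0.004, -0.025, 0], "roll": 0}])

```text
time_s: 4.28
tcp_pos: [0.5506, 0.1543, 0.1355]
eef_rot: [180.0, -0.0, -99.9]
contact_force: [-1.4, -0.1, 1.9]
gripper_width: 0.0003
```

```bash
python3 look.py a2
```

```text
scene 0.46 [-0.016  0.056  0.177]
scene 0.31 [0.032 0.045 0.086]
scene dark pts 49 [-0.01   0.053  0.174] [-0.028  0.04   0.144] [-0.002  0.06   0.183]
t 4.47 tcp box [-0.0505  0.0374  0.1354] rot [180.   -0.  -99.9] F [-0.   0.  -0.4] slide [-0.0006 -0.0155 -0.0006] roll -0.32390760097987936
```

View pics/a2.png

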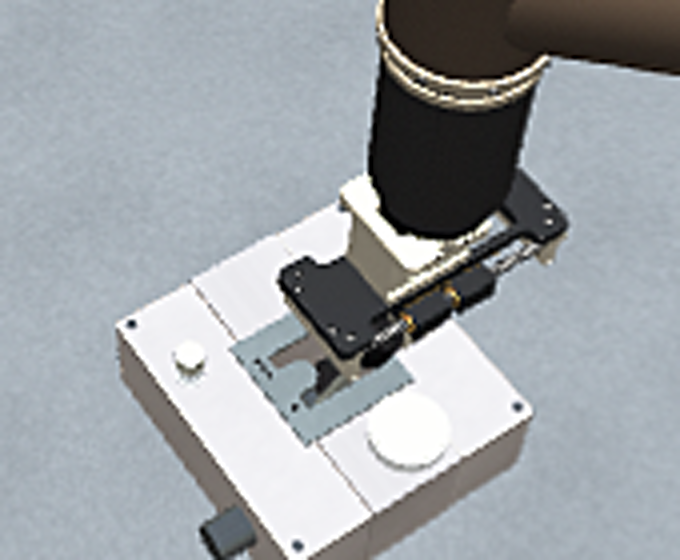

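Emit:
apply_moves(commands=[{"grip": 1, "slide": [0, -0.004, 0], "roll": 0}, {"grip": 1, "slide": [0, -0.008, 0], "roll": 0}, {"grip": 1, "slide": [0, -0.012, 0], "roll": 0}])

```text
time_s: 4.85
tcp_pos: [0.5623, 0.1524, 0.1357]
eef_rot: [-180.0, 0.0, -99.9]
contact_force: [-1.8, -0.5, 1.0]
gripper_width: 0.0004
```

```bash
python3 look.py a3
```

```text
scene 0.65 [-0.005  0.055  0.177]
scene dark pts 45 [0.001 0.053 0.173] [-0.012  0.036  0.143] [0.008 0.06  0.183]
t 5.05 tcp box [-0.0384  0.0374  0.1354] rot [180.   -0.  -99.9] F [0.4 0.8 0.7] slide [-0.0006 -0.0034 -0.0006] roll -0.31939079485334787
```

View pics/a3.png

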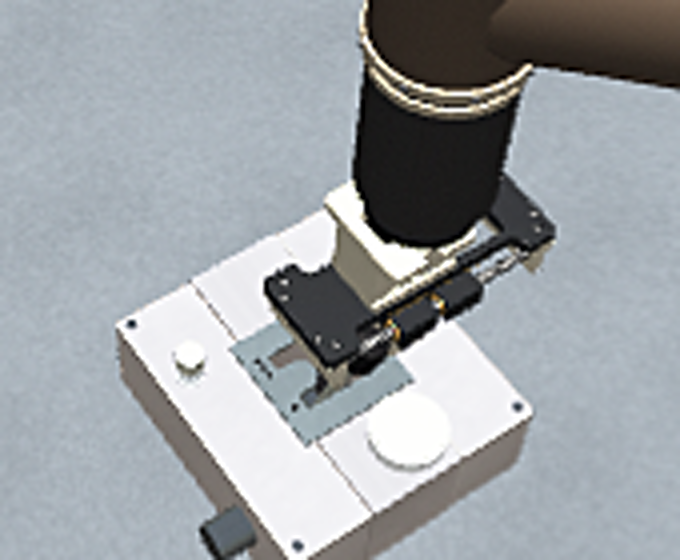

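Emit:
apply_moves(commands=[{"grip": 1, "slide": [0, -0.002, 0], "roll": 0}, {"grip": 1, "slide": [0, -0.005, 0], "roll": 0}, {"grip": 1, "slide": [0, -0.005, 0], "roll": 0}, {"grip": 1, "slide": [0, 0.04, 0], "roll": 0}, {"grip": 1, "slide": [0, 0.05, -0.04], "roll": 0}])

```text
time_s: 5.68
tcp_pos: [0.5088, 0.1595, 0.1728]
eef_rot: [179.7, -0.3, -99.9]
contact_force: [1.4, 1.0, 0.9]
gripper_width: 0.0009
```

Emit:
apply_moves(commands=[{"grip": 1, "slide": [0, 0.0, -0.06], "roll": 0}, {"grip": 1, "slide": [-0.05, 0.03, -0.06], "roll": 0}, {"grip": 1, "slide": [-0.11, 0.03, -0.06], "roll": 0}, {"grip": 1, "slide": [-0.16, 0.03, -0.06], "roll": 0}, {"grip": 1, "slide": [-0.16, 0.03, -0.06], "roll": 0}])

```text
time_s: 6.3
tcp_pos: [0.5109, 0.3267, 0.2346]
eef_rot: [180.0, -0.0, -99.7]
contact_force: [-1.1, -1.8, -0.3]
gripper_width: 0.0005
```

```bash
python3 look.py a4
```

```text
scene 0.42 [0.012 0.283 0.076]
scene dark pts 69 [0.008 0.048 0.172] [-0.012  0.029  0.141] [0.014 0.06  0.184]
top 0.52 [0.002 0.04  0.177]
top dark pts 138 [-0.002  0.038  0.174] [-0.013  0.023  0.145] [0.012 0.055 0.182]
t 6.5 tcp box [-0.1177  0.1972  0.2355] rot [180.   -0.  -99.9] F [-0.9 -0.9 -0.2] slide [ 0.1587 -0.0836  0.0996] roll -0.3297694171118053
```

View pics/a4.png

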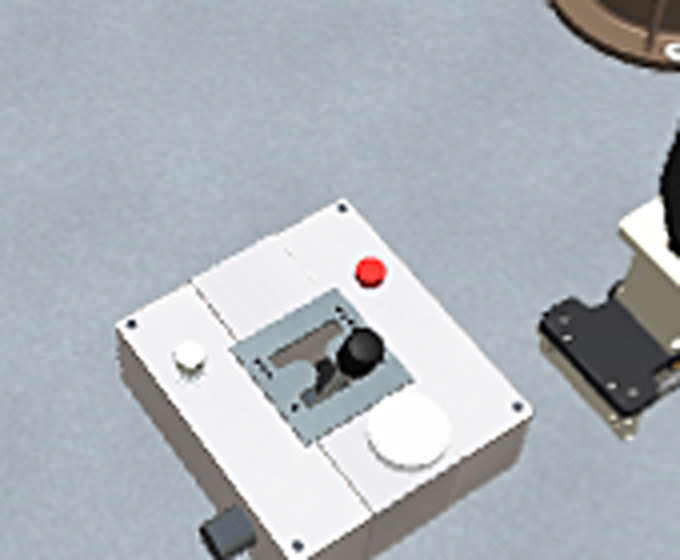

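View pics/a4t.png

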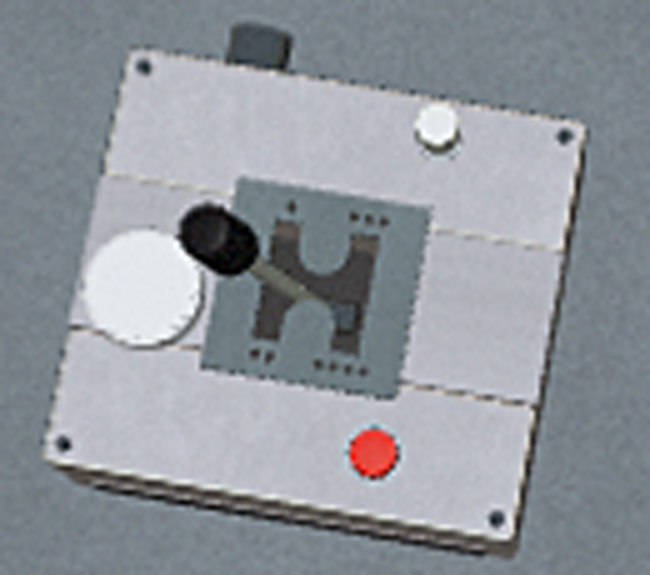

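The knob now sits at box x ≈ 0, in line with the cross channel (top crop (212,232)). Next I go to its left, above the dish.

Emit:
apply_moves(commands=[{"grip": 1, "slide": [0.05, -0.06, 0], "roll": 0}, {"grip": 1, "slide": [0.09, -0.118, 0], "roll": 0}, {"grip": 1, "slide": [0.097, -0.118, 0.05], "roll": 0}, {"grip": 1, "slide": [0.097, -0.118, 0.1], "roll": 0}, {"grip": 1, "slide": [0.097, -0.118, 0.1], "roll": 0}])

```text
time_s: 7.12
tcp_pos: [0.608, 0.205, 0.1322]
eef_rot: [179.7, -0.3, -100.0]
contact_force: [-0.2, -1.5, 1.3]
gripper_width: -0.0001
```

```bash
python3 look.py b1
```

```text
top 0.75 [-0.     0.037  0.176]
top 0.2 [ 0.087 -0.051  0.119]
top dark pts 134 [-0.003  0.037  0.175] [-0.014  0.023  0.144] [0.01  0.055 0.183]
t 7.33 tcp box [0.001  0.1013 0.1386] rot [-1.798e+02  1.000e-01 -9.980e+01] F [0.2 0.5 0.6] slide [0.0635 0.0357 0.0023] roll -0.2649282641883133
```

View pics/b1.png

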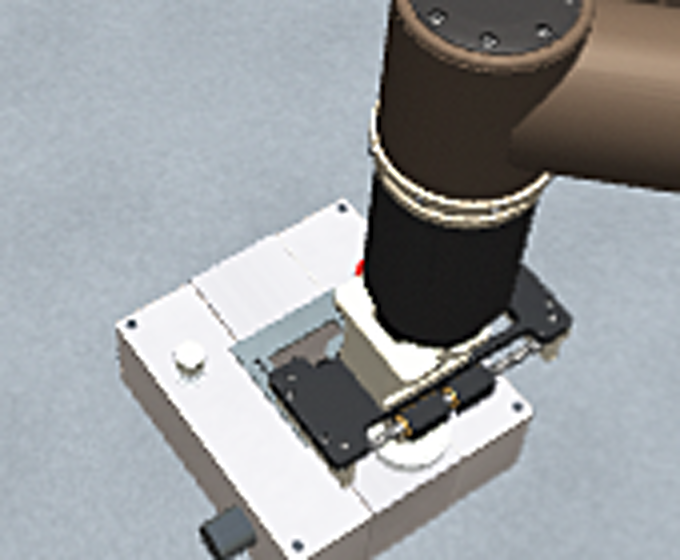

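Emit:
apply_moves(commands=[{"grip": 1, "slide": [0.015, 0.0, 0.003], "roll": 0}, {"grip": 1, "slide": [0.025, 0.0, 0.003], "roll": 0}, {"grip": 1, "slide": [0.034, 0.0, 0.003], "roll": 0}, {"grip": 1, "slide": [0.042, 0.0, 0.003], "roll": 0}, {"grip": 1, "slide": [0.05, 0.0, 0.003], "roll": 0}])

```text
time_s: 7.95
tcp_pos: [0.602, 0.1583, 0.1329]
eef_rot: [-180.0, 0.0, -99.9]
contact_force: [2.2, 1.5, 1.5]
gripper_width: 0.0008
```

```bash
python3 look.py b2
```

```text
top 0.56 [0.003 0.011 0.167]
top 0.26 [-0.095 -0.566  0.019]
top dark pts 45 [-0.003  0.01   0.166] [-0.012  0.005  0.149] [0.008 0.029 0.183]
t 8.15 tcp box [-0.0006  0.0499  0.1324] rot [180.   -0.  -99.9] F [-0.3  0.8  1.1] slide [ 0.0121  0.0344 -0.0036] roll -0.32765645989212544
```

View pics/b2t.png

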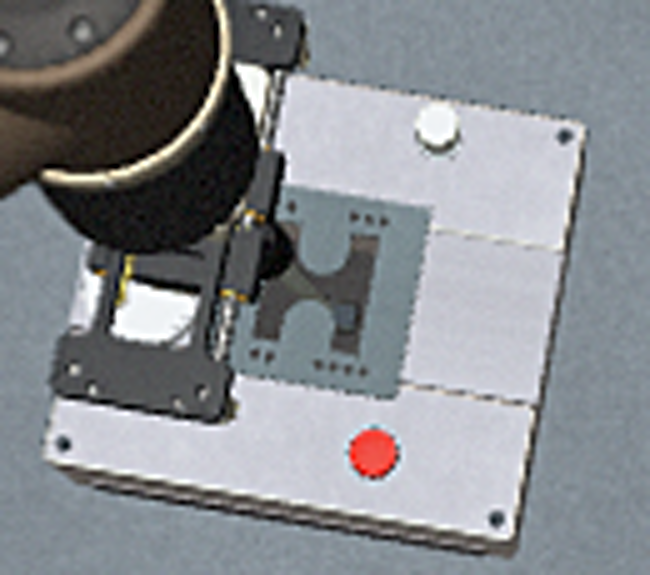

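The knob is crossing right, still at box x ≈ 0.

Emit:
apply_moves(commands=[{"grip": 1, "slide": [0.008, 0.0, 0], "roll": 0}, {"grip": 1, "slide": [0.016, 0.0, 0], "roll": 0}, {"grip": 1, "slide": [0.024, 0.0, 0], "roll": 0}, {"grip": 1, "slide": [0.032, 0.0, 0], "roll": 0}, {"grip": 1, "slide": [0.04, 0.0, 0], "roll": 0}])

```text
time_s: 8.78
tcp_pos: [0.5948, 0.1187, 0.1327]
eef_rot: [-180.0, 0.0, -99.9]
contact_force: [-0.1, 2.3, 1.3]
gripper_width: 0.0006
```

```bash
python3 look.py b3
```

```text
scene dark pts 2 [-0.001  0.021  0.141] [-0.003  0.02   0.138] [0.002 0.021 0.144]
top dark pts 22 [-0.002 -0.031  0.18 ] [-0.011 -0.034  0.155] [ 0.008 -0.02   0.183]
t 8.97 tcp box [-0.0009  0.0098  0.1324] rot [180.   -0.  -99.9] F [ 0.1  0.  -0.3] slide [-0.028   0.0343 -0.0036] roll -0.3397724149781993
```

View pics/b3t.png

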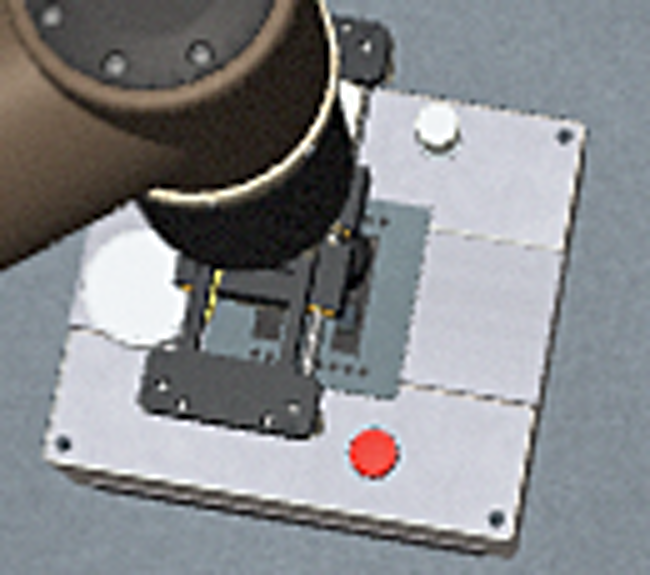

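Emit:
apply_moves(commands=[{"grip": 1, "slide": [0.006, 0.0, 0], "roll": 0}, {"grip": 1, "slide": [0.012, 0.0, 0], "roll": 0}, {"grip": 1, "slide": [0.017, 0.0, 0], "roll": 0}])

```text
time_s: 9.35
tcp_pos: [0.5918, 0.1022, 0.1324]
eef_rot: [180.0, -0.0, -99.9]
contact_force: [0.8, 1.8, -1.3]
gripper_width: 0.0005
```

Emit:
apply_moves(commands=[{"grip": 1, "slide": [0.002, 0.0, 0], "roll": 0}, {"grip": 1, "slide": [0.004, 0.0, 0], "roll": 0}])

```text
time_s: 9.6
tcp_pos: [0.5913, 0.0984, 0.1326]
eef_rot: [-180.0, 0.0, -99.9]
contact_force: [0.1, 1.3, 0.0]
gripper_width: 0.0005
```

```bash
python3 look.py b4
```

```text
scene 0.16 [0.039 0.052 0.087]
scene dark pts 3 [-0.002 -0.     0.141] [-0.004 -0.001  0.135] [0.001 0.    0.145]
top dark pts 35 [ 0.    -0.052  0.176] [-0.012 -0.057  0.171] [ 0.009 -0.042  0.18 ]
t 9.8 tcp box [-0.0007 -0.0108  0.1326] rot [-180.    -0.   -99.9] F [0.5 0.4 0.4] slide [-0.0486  0.0345 -0.0034] roll -0.3074165675357676
```

View pics/b4t.png

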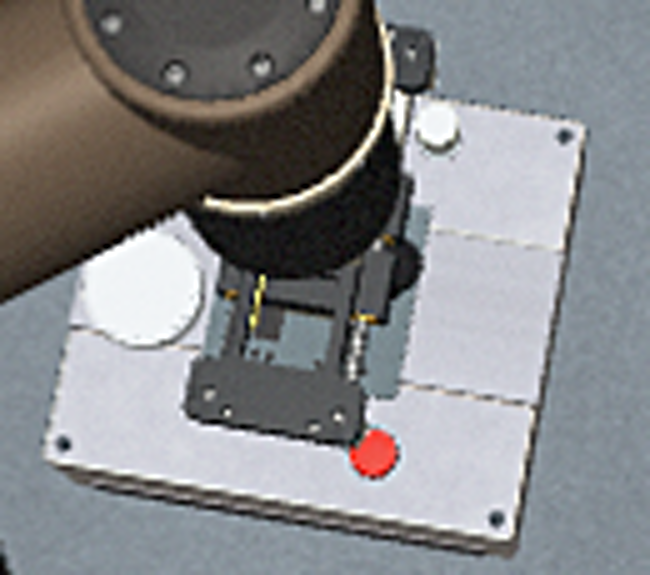

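Emit:
apply_moves(commands=[{"grip": 1, "slide": [0.002, 0.0, 0], "roll": 0}, {"grip": 1, "slide": [0.004, 0.0, 0], "roll": 0}])

```text
time_s: 10.05
tcp_pos: [0.5906, 0.0948, 0.1325]
eef_rot: [-180.0, 0.0, -99.9]
contact_force: [0.8, 2.7, -2.3]
gripper_width: 0.0009
```

Emit:
apply_moves(commands=[{"grip": 1, "slide": [-0.03, 0.0, 0], "roll": 0}, {"grip": 1, "slide": [-0.05, 0.0, -0.04], "roll": 0}, {"grip": 1, "slide": [-0.08, 0.0, -0.1], "roll": 0}, {"grip": 1, "slide": [-0.14, 0.04, -0.1], "roll": 0}, {"grip": 1, "slide": [-0.17, 0.06, -0.1], "roll": 0}])

```text
time_s: 10.68
tcp_pos: [0.5602, 0.2738, 0.2337]
eef_rot: [-179.9, 0.1, -99.9]
contact_force: [0.5, -0.5, -0.4]
gripper_width: 0.0002
```

```bash
python3 look.py b5
```

```text
scene 0.65 [-0.002 -0.035  0.171]
scene dark pts 115 [ 0.003 -0.036  0.17 ] [-0.01  -0.059  0.146] [ 0.014 -0.024  0.183]
top dark pts 104 [-0.003 -0.048  0.174] [-0.013 -0.062  0.143] [ 0.011 -0.028  0.181]
t 10.88 tcp box [-0.0604  0.156   0.2326] rot [180.   -0.  -99.8] F [0.1 0.  0.7] slide [ 0.1179 -0.0258  0.0967] roll -0.19680647703194154
```

View pics/b5t.png

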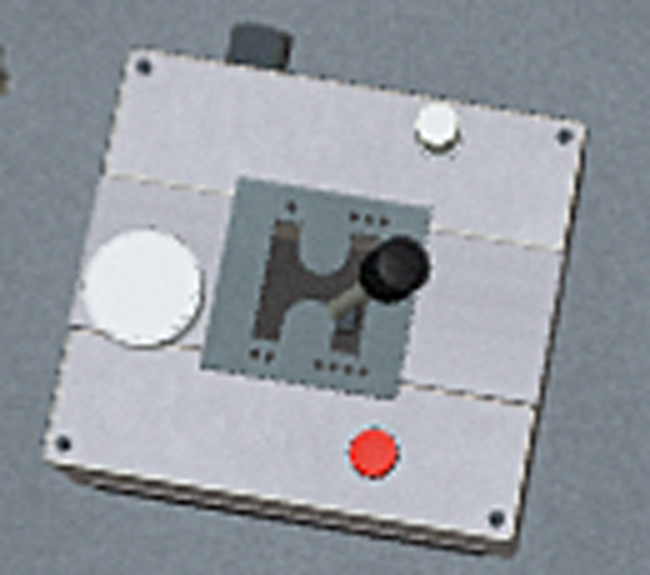

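View pics/b5.png

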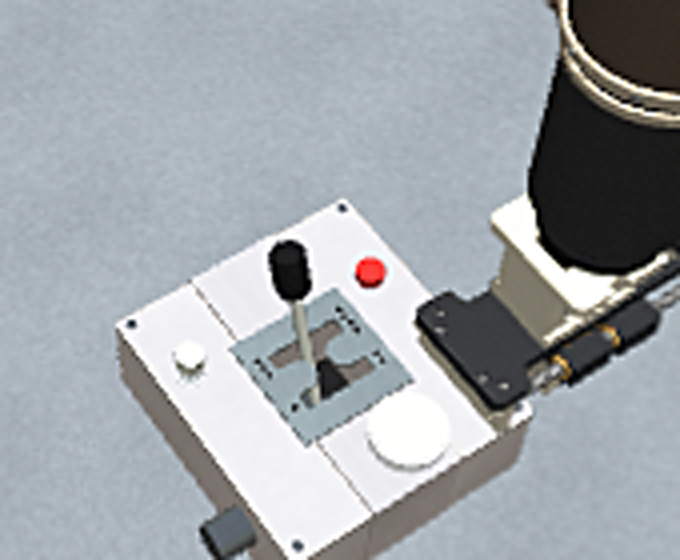

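Lever is across in the right leg: top crop (395,268), box y ≈ −0.043, fore ≈ 0. Dish, vial and putty are unmoved. Now I go behind it and push forward.

Emit:
apply_moves(commands=[{"grip": 1, "slide": [0.06, 0.017, 0], "roll": 0}, {"grip": 1, "slide": [0.12, 0.017, 0], "roll": 0}, {"grip": 1, "slide": [0.175, 0.017, 0], "roll": 0}, {"grip": 1, "slide": [0.198, 0.017, 0.04], "roll": 0}, {"grip": 1, "slide": [0.198, 0.017, 0.092], "roll": 0}])

```text
time_s: 11.5
tcp_pos: [0.5105, 0.0776, 0.1412]
eef_rot: [-179.8, 0.1, -100.1]
contact_force: [0.5, -0.4, -0.1]
gripper_width: 0.0004
```

```bash
python3 look.py c1
```

```text
scene 0.45 [-0.001 -0.033  0.168]
scene dark pts 100 [ 0.005 -0.035  0.168] [-0.074 -0.057  0.144] [ 0.014 -0.025  0.185]
top 0.42 [-0.095 -0.57   0.02 ]
t 11.7 tcp box [-0.0775 -0.0433  0.1411] rot [ 1.80e+02 -1.00e-01 -9.99e+01] F [0.8 0.7 1.2] slide [-0.0815 -0.042   0.0049] roll -0.3433467912099104
```

View pics/c1.png

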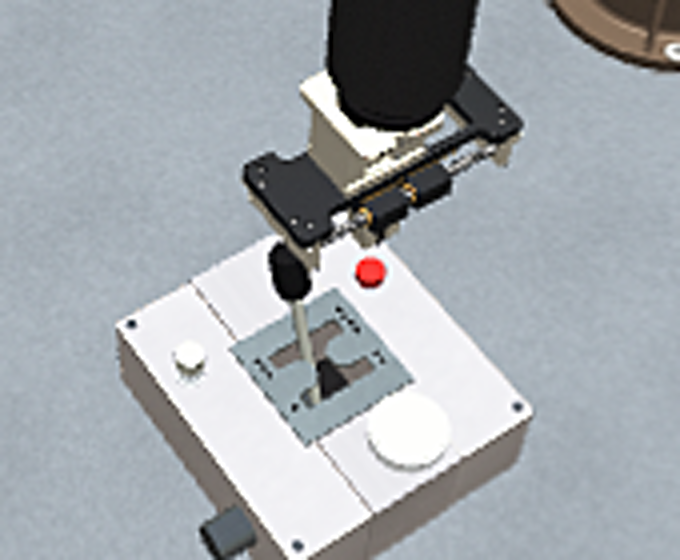

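Emit:
apply_moves(commands=[{"grip": 1, "slide": [0, -0.017, 0], "roll": 0}, {"grip": 1, "slide": [0, -0.03, 0], "roll": 0}, {"grip": 1, "slide": [0, -0.038, 0], "roll": 0}, {"grip": 1, "slide": [0, -0.045, 0.001], "roll": 0}, {"grip": 1, "slide": [0, -0.052, 0.002], "roll": 0}])

```text
time_s: 12.32
tcp_pos: [0.5613, 0.0712, 0.1385]
eef_rot: [180.0, -0.0, -99.9]
contact_force: [-1.8, -0.2, 1.6]
gripper_width: 0.0007
```

```bash
python3 look.py c2
```

```text
scene 0.7 [-0.077 -0.041  0.097]
scene 0.47 [ 0.002 -0.031  0.162]
scene dark pts 73 [ 0.007 -0.032  0.162] [-0.029 -0.051  0.146] [ 0.02  -0.025  0.183]
t 12.53 tcp box [-0.026  -0.0426  0.1384] rot [180.   -0.  -99.9] F [-0.  -0.1 -0.1] slide [-0.0806  0.0094  0.0024] roll -0.3126344694826457
```

View pics/c2.png

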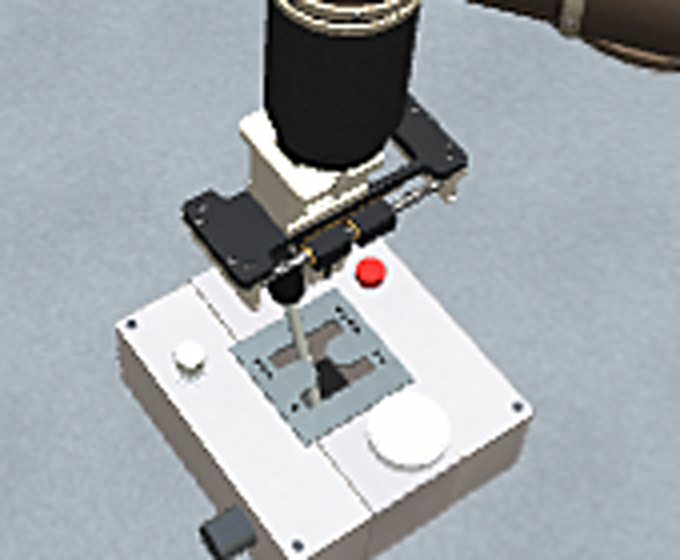

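Emit:
apply_moves(commands=[{"grip": 1, "slide": [0, -0.006, 0.001], "roll": 0}, {"grip": 1, "slide": [0, -0.012, 0.002], "roll": 0}, {"grip": 1, "slide": [0, -0.018, 0.003], "roll": 0}, {"grip": 1, "slide": [0, -0.024, 0.004], "roll": 0}])

```text
time_s: 13.02
tcp_pos: [0.5851, 0.0672, 0.1346]
eef_rot: [180.0, -0.0, -99.9]
contact_force: [-4.2, 1.4, 4.4]
gripper_width: 0.0005
```

```bash
python3 look.py c3
```

```text
scene 0.61 [ 0.028 -0.03   0.155]
scene dark pts 72 [ 0.032 -0.032  0.159] [-0.004 -0.05   0.141] [ 0.042 -0.026  0.178]
t 13.22 tcp box [-0.0017 -0.0427  0.1343] rot [-180.    -0.   -99.9] F [-0.1 -0.7  0.6] slide [-0.0806  0.0338 -0.0018] roll -0.324559373794159
```

View pics/c3.png

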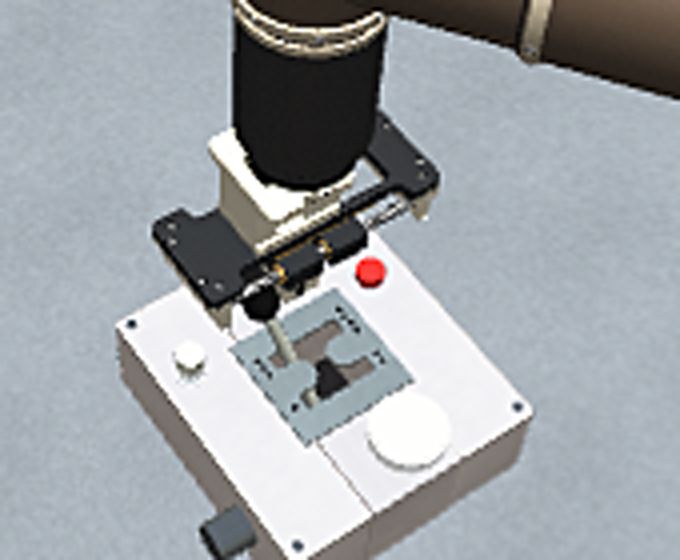

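Emit:
apply_moves(commands=[{"grip": 1, "slide": [0, -0.003, 0.002], "roll": 0}, {"grip": 1, "slide": [0, -0.006, 0.003], "roll": 0}, {"grip": 1, "slide": [0, -0.009, 0.004], "roll": 0}])

```text
time_s: 13.6
tcp_pos: [0.5936, 0.0657, 0.1305]
eef_rot: [180.0, -0.0, -99.9]
contact_force: [-3.5, 1.7, 2.3]
gripper_width: 0.0003
```

```bash
python3 look.py c4
```

```text
scene 0.4 [ 0.039 -0.035  0.159]
scene dark pts 70 [ 0.042 -0.032  0.157] [ 0.001 -0.048  0.137] [ 0.054 -0.024  0.18 ]
top 0.26 [-0.024  0.077  0.098]
t 13.8 tcp box [ 0.0074 -0.0427  0.1305] rot [-180.     0.   -99.9] F [ 0.3  0.3 -0.6] slide [-0.0804  0.0428 -0.0055] roll -0.31213402043312044
```

Emit:
apply_moves(commands=[{"grip": 1, "slide": [0, -0.003, 0.001], "roll": 0}, {"grip": 1, "slide": [0, -0.005, 0.001], "roll": 0}])

```text
time_s: 14.05
tcp_pos: [0.5984, 0.0649, 0.1294]
eef_rot: [180.0, 0.0, -99.9]
contact_force: [-3.1, 2.5, 1.6]
gripper_width: 0.0007
```

Emit:
apply_moves(commands=[{"grip": 1, "slide": [0, -0.002, 0.001], "roll": 0}])

```text
time_s: 14.18
tcp_pos: [0.6005, 0.0646, 0.1286]
eef_rot: [180.0, 0.0, -99.9]
contact_force: [-3.7, 2.4, 2.9]
gripper_width: 0.0009
```

```bash
python3 look.py c5
```

```text
scene 0.56 [ 0.046 -0.03   0.154]
scene dark pts 70 [ 0.049 -0.031  0.154] [ 0.01  -0.047  0.137] [ 0.061 -0.024  0.174]
t 14.38 tcp box [ 0.0142 -0.0427  0.1285] rot [-180.     0.   -99.9] F [-2.5  2.2  2.2] slide [-0.0805  0.0496 -0.0075] roll -0.3051310746347724
```

Emit:
apply_moves(commands=[{"grip": 1, "slide": [0, -0.002, 0.001], "roll": 0}])

```text
time_s: 14.5
tcp_pos: [0.6019, 0.0641, 0.1277]
eef_rot: [179.9, -0.0, -99.9]
contact_force: [-9.1, 3.0, 7.0]
gripper_width: 0.0005
```

```bash
python3 look.py c6
```

```text
scene 0.38 [ 0.046 -0.032  0.155]
scene dark pts 70 [ 0.05  -0.031  0.154] [ 0.013 -0.051  0.137] [ 0.062 -0.023  0.173]
t 14.7 tcp box [ 0.0153 -0.043   0.1276] rot [179.9  -0.  -99.9] F [-5.5  3.   4.4] slide [-0.0807  0.0507 -0.0084] roll -0.30982192153425103
```

The force rose to 9 N with no further travel, so the lever is at its end stop. I back straight off, rise and check.

Emit:
apply_moves(commands=[{"grip": 1, "slide": [0, 0.01, 0], "roll": 0}, {"grip": 1, "slide": [0, 0.06, 0], "roll": 0}, {"grip": 1, "slide": [0, 0.1, -0.03], "roll": 0}, {"grip": 1, "slide": [0, 0.1, -0.09], "roll": 0}, {"grip": 1, "slide": [0, 0.1, -0.12], "roll": 0}])

```text
time_s: 15.32
tcp_pos: [0.5046, 0.0816, 0.2512]
eef_rot: [-179.7, 0.1, -99.8]
contact_force: [0.0, 0.3, -0.2]
gripper_width: 0.0001
```

Emit:
apply_moves(commands=[{"grip": 1, "slide": [0.06, 0.0, 0], "roll": 0}, {"grip": 1, "slide": [0.12, 0.0, 0], "roll": 0}, {"grip": 1, "slide": [0.18, 0.0, 0], "roll": 0}, {"grip": 1, "slide": [0.22, 0.0, 0], "roll": 0}, {"grip": 1, "slide": [0.22, 0.0, 0], "roll": 0}])

```text
time_s: 15.95
tcp_pos: [0.4655, -0.1377, 0.2476]
eef_rot: [-180.0, -0.0, -100.1]
contact_force: [0.8, 0.5, -0.4]
gripper_width: 0.0006
```

```bash
python3 look.py d1
python3 - <<'E'
from h import *
for n in ("scene","top"):
    for o in ("dish","vial","putty","bottle","big_dish","jar","forceps"):
        for b in boxes_of(o,n)[:1]: print(n,o,round(b["score"],2),toworld(n,b["position"]).round(3))
p=cv2.imread("pics/d1t.png")
q=lambda P:((px("top",P)-[160,140]+.5)*5).astype(int)
for f,s in((.35,.3),(.3,.3)):
    v=np.array([np.tan(f),-np.tan(s),1]);v/=np.linalg.norm(v)
    e1=np.cross(v,[0,1,0]);e1/=np.linalg.norm(e1);e2=np.cross(v,e1)
    for h in(.125,.165):
        pts=[v*h+.014*(np.cos(b)*e1+np.sin(b)*e2) for b in np.arange(0,6.28,.2)]
        cv2.polylines(p,[q([W(*(t+[0,0,.02])) for t in pts]).reshape(-1,1,2)],True,(0,255,0) if f>.32 else (0,0,255),1)
cv2.imwrite("pics/d1o.png",p)
E
```

```text
scene 0.66 [ 0.049 -0.032  0.163]
scene 0.44 [-0.206  0.281  0.013]
scene dark pts 114 [ 0.052 -0.034  0.163] [ 0.035 -0.054  0.138] [ 0.067 -0.023  0.177]
top 0.71 [ 0.052 -0.045  0.165]
top dark pts 148 [ 0.045 -0.044  0.164] [ 0.032 -0.06   0.14 ] [ 0.066 -0.027  0.178]
t 16.15 tcp box [-0.085  -0.2617  0.2476] rot [-180.     0.   -99.8] F [-0.3 -0.  -0.5] slide [-0.2999 -0.0485  0.1116] roll -0.2780035440396489
scene dish 0.7 [0.594 0.202 0.102]
scene putty 0.43 [0.508 0.082 0.094]
scene bottle 0.84 [ 0.578 -0.423  0.072]
scene big_dish 0.75 [ 0.411 -0.424  0.024]
scene jar 0.76 [0.65  0.386 0.077]
scene forceps 0.65 [0.44  0.421 0.012]
top bottle 0.76 [ 0.556 -0.436  0.088]
top big_dish 0.74 [ 0.404 -0.433  0.019]
top jar 0.72 [0.631 0.379 0.068]
top forceps 0.47 [0.428 0.417 0.01 ]
```

View pics/d1.png

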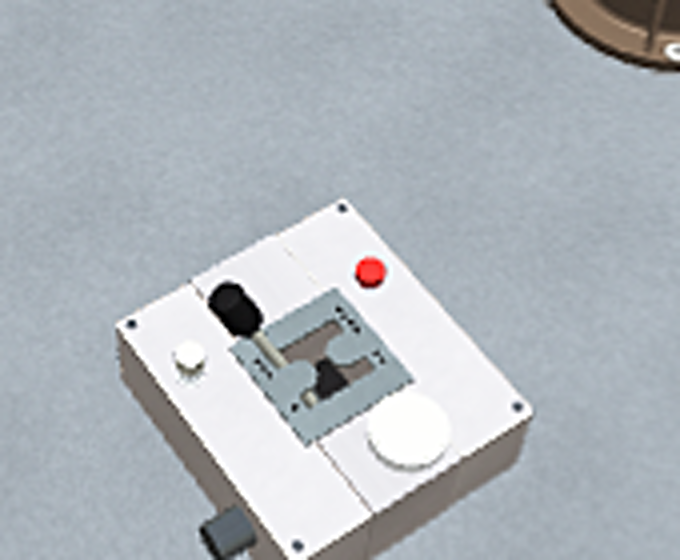

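View pics/d1o.png

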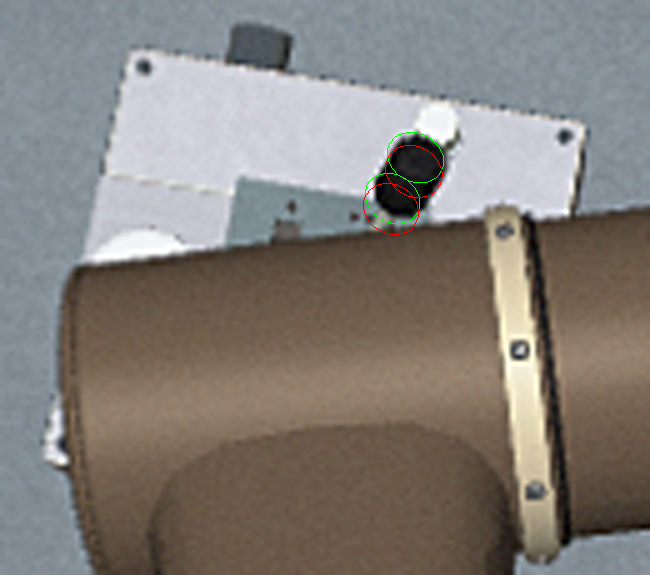

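The top view shows the knob at crop (412,160), matching the 0.35 rad overlay and not the 0.30 one. The scene view shows the lever down in the three-dot slot with everything else in place.

```bash
python3 -c "
from plant import *
print(close_job())"
```

```text
the job is handed in; nothing more can be done
None
```

The lever is in the third slot (far right, three dots), and I handed the job in at about 16.4 s of the 51 s allowed; no verdict was reported. With the shut fingertips I pushed the lever forward to the cross channel, then right into the right leg, then forward until it stopped. It showed no sign of leaning back toward the fourth slot.

**Last checks:**
- **Lever position:** at the end of the push the force jumped to about 9 N with no further travel, which I took as the end stop. After I backed off, the knob stayed about 50 mm forward and 44 mm right of the gate centre. In the top view it matches a lean of 0.35 rad forward and 0.30 rad right.
- **Knob:** at the start and the end it looks down. I could not measure its lift directly, only from the pictures.
- **Hand:** clear of the box, with the measured force near zero.
- **Other things:** the dish, putty, bottle, large dish and jar were found within about 5 mm of their first positions. The forceps matched their first position within 2 mm from the top camera only, because the scene camera had not found them at the start.

**Checks that failed:** the networks did not find the vial in either last picture. By eye it stands where it was, partly behind the knob in the top view. The arm hid the dish and putty from the top camera, so those two were checked from the scene camera only.

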